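# Plug in the dosing head and hold its foot against the sprung stop

## Task

Take the dosing head (the square-bodied one with the little side spout) out of the parking rack and plug it fully home, flange flush, into the square socket of the aluminium foot on the jig. Then push the foot along its rails against the sprung stop until the stop is pressed in about half its travel (about 10 mm, some 9 N), never right to its end, and keep that push steady for at least two seconds so that I can screw the foot down; finish while still holding it pressed there. Leave everything else where it stands.

Things in the scene. Friction and masses are not known exactly. Their poses are not given: they have to be found in the camera images.
- jig: Fixed aluminium base plate, 130 (x) x 300 (y) x 12 mm, on the bench. Origin: centre of its underside; +y runs along the rails to the sprung stop. Two rails along y (12 mm wide, tops 28 mm above the bench, y = -150 to +75 mm) leave a 76 mm channel centred on x = 0. A grey housing, 80 x 40 mm, 54 mm high above the bench, at y = 105 to 145 mm carries the stop.
- stop (a joint): How far the sprung stop is pressed in, in m: 0 free, 0.020 fully in (its plate, 66 mm wide, 10 mm thick, 14 to 46 mm above the bench, then meets the housing). It slides along the jig's +y on two rods; spring 0.9 N per mm with no preload, so half way (0.010) is 9 N, and it springs back when the push stops.
- stop_face (a point): Middle of the stop plate's front face, which looks to the jig's -y, 30 mm above the bench. Free it lies at y = +75 mm in the jig's frame, and moves to +85 mm when half pressed. At the free position the gap between plate and housing is 20 mm.
- foot: Loose aluminium mounting foot, a block 70 (x) x 80 (y) x 34 mm, about 0.5 kg, on the jig's base plate (underside 12 mm, top 46 mm above the bench) between the rails with 3 mm play each side, short of the stop. Origin: centre of its underside. Its leading face is 40 mm to +y of the origin: the stop is half pressed with the foot's origin at y = +45 mm in the jig's frame.
- socket (a point): Centre of the mouth of the foot's socket, 34 mm above the foot's origin. The socket is 26 mm square, 27 mm deep, square to the block.
- rack: Fixed white plastic parking rack, 190 (x) x 56 (y) x 28 mm, with three 28 mm square through holes at x = -62, 0 and +62 mm, each with a plug-in head standing in it on its flange. Origin: centre of its underside.
- dosing_head: Grey plastic dosing head, about 0.15 kg, 79 mm high, upright in one of the rack's three holes (which varies), square to the rack. Origin: centre of its plug's underside, z up; 4 mm above the bench in the rack. Plug 24 mm square, 24 mm long, lowest 5 mm tapered; then a 42 mm square flange, 24 to 34 mm up. Fully home, its origin is 10 mm above the foot's (22 mm above the bench); any quarter turn fits.
- head_body (a point): Middle of the dosing head's 30 mm square body, 55 mm above the head's origin. The body spans 34 to 76 mm above that origin and is gripped by its flat sides (the two y faces are clear). A steel spout 8 mm thick sticks out 18 mm from the +x face, 64 mm up.
- filter_can: Another head in the rack, to be left: a round body 36 mm in diameter, 74 mm high in all, underneath the same 24 mm square plug and 42 mm square flange as the dosing head. Origin: centre of the plug's underside.
- blank_plug: Another head in the rack, to be left: only a short round knob 22 mm in diameter, 48 mm high in all, underneath the same 24 mm square plug and 42 mm square flange as the dosing head. Origin: centre of the plug's underside.
- amber_bottle: Bystander: amber glass bottle with a blue cap, 60 mm in diameter, 130 mm high. Origin: centre of its underside.
- amber_vial: Bystander: small amber bottle with a black cap, 36 mm in diameter, 65 mm high. Origin: centre of its underside.
- beaker: Bystander: glass beaker, 66 mm in diameter, 85 mm high. Origin: centre of its underside.
- screwdriver: Bystander: screwdriver lying on the bench to the left of the jig. Origin: under its middle.
- funnel: Bystander: white plastic funnel standing mouth down, 70 mm in diameter, 85 mm high. Origin: centre of its underside.
Not all that is in view belongs to the job. What is shaped like the dosing_head but green or purple is not meant. What is shaped like the foot but orange is not meant.

How it is judged:
By the outcome, as a careful person would: the job done as asked, in the order asked, and still so for the second after the job is handed in, while the arm keeps its last pose, push and grip.
It also fails if it takes over 59 s, if anything falls off the work surface, if the arm or the gripper's body presses on something with over 40 N, if the wrist force passes 120 N, or if a joint passes its speed limit or range.

## Robot

A 6-joint arm with a two-finger parallel gripper is mounted at the origin on the work surface. World frame = base frame: x ahead of the robot, y to its left, z up, the work surface at z = 0. Lengths are in m, angles in rad, forces in N, time in s.
With the tool pointing down it reaches from about 0.325 to 0.85 m from the base axis. Payload 4.4 kg.
Tool frame: the origin (TCP) lies at the very end of the fingers, on their centre line; the grasp point (between the pads) lies 19 mm behind it; z points along the fingers, y is the direction in which the jaws open and shut (so a half turn about z gives the same grasp; the last joint's range is limited). The gripper opens to 94 mm and grips with 3 to 60 N. Pads are 16 mm wide; open, the fingers measure 119 mm over their backs; the gripper's body (75 mm by 177 mm) begins 78 mm behind the grasp point.
Start: joints at [1.169, 0.207, 1.542, -0, 1.393, -0.15], TCP at [0.143, 0.557, 0.205] pointing down, gripper open.
Joint ranges: [-2.73, 2.73], [-0.86, 2.22], [0.23, 2.46], [-1.11, 4.25], [0.08, 2.63], [-2.82, 2.82]. Speed limits (rad/s): [2.79, 2.79, 3.14, 3.14, 3.14, 3.14].

## Interface

Orientations are given as a 3x3 rotation matrix whose columns are the frame's x, y, z axes.
In Python, from station import r gives the robot as it stands.
- The arm moves only by the shell command python3 -m pendant 'ROWS' [OPENING]. ROWS is JSON, a list of rows, each an object with "dp": the shift along the world's x, y, z in mm, a list of three; "roll": the turn about the world's z in degrees. A call has 1 to 5 rows; each row is the pose to reach, as a shift and turn from the pose commanded when the call began; what a row does not reach only later rows make up. A row lasts 1/8 s, in which the tool goes at most 62.5 mm and 10.7 degrees, less where a joint would pass 70% of its speed; a pose out of reach is approached as far as the arm can. A call with a gripper value outside its range is refused whole. OPENING is the finger opening in mm, from 0 to 94, set as the call begins (- or left out, the last holds). The fingers move at their own pace and stop on an object; the grip force is fixed at half the most. Time passes only in rows, so rows that repeat a pose let the fingers close. It gives the time, the measured TCP pose, the force and the opening at its end, in the units of the state.
- r.sense(): the state, without advancing time (a new reading comes with each control period).
- r.get_image(name): name is "side" or "top" or "wrist"; returns a dict with "img" (480x640x3 uint8, red, green, blue), "vertical_fov" (degrees; the focal length in pixels is half the picture's height over the tangent of half this angle, whatever the lens; pixels are square), "cx", "cy" (the principal point, pixels), "k1" (the pictures are not rectified: a ray, as slopes to the right and down, at radius r is drawn at 1 + k1 r^2 times it, then the intrinsics apply), "R" (3x3) and "t" (3): a world point X has camera coordinates R X + t. Camera axes: x right, y down, z forward; pixel columns grow to the right and rows downward; lengths in m; the calibration is good to about 2 mm. A picture is of the moment at which its call begins. There is no depth.
- r.sign_off(): hands the job in, once; it reports no verdict.
The state is a dict: "t": time; "joint_pos": joint angles; "joint_vel": joint speeds; "joint_torque": joint torques, N m; "tool_pos": TCP position; "eef_rot": TCP orientation; "wrist_force": force on the tool from outside, world axes, zero at the start; "torque": the same for the moment, N m; "width": finger opening in m.
Only numpy, scipy, OpenCV 4.12 (cv2) and the standard library are available. Lean on these libraries where they do the work, as an engineer would, in place of code of your own. Each camera call takes 0.05 s, during which the arm holds its last target.

## Working session

There is one attempt and no reset: what is moved stays moved. The work goes in short steps, Python scripts to look and compute and a shell command to move; the robot and the scene stay as the last step left them, time stands still between calls to the robot, and variables do not carry over. Pictures are saved under pics/ and viewed, and the job is handed in when it is done.

```bash
mkdir -p pics; ls
cat > h.py <<'E'
import numpy as np, cv2
from station import r
def cam(n,save=None):
    c=r.get_image(n)
    if save: cv2.imwrite('pics/'+save+'.png',c['img'][:,:,::-1])
    return c
def f(c): return 240/np.tan(np.radians(c['vertical_fov'])/2)
def ray(c,u,v):
    F=f(c); K=np.array([[F,0,c['cx']],[0,F,c['cy']],[0,0,1.]])
    d=np.array([(u-c['cx'])/F,(v-c['cy'])/F]); s=d.copy()
    for _ in range(50): s=d/(1+c['k1']*(s@s))
    R=np.array(c['R']);t=np.array(c['t'])
    return -R.T@t, R.T@np.array([s[0],s[1],1])
def atz(c,u,v,z):
    o,d=ray(c,u,v); return o+d*(z-o[2])/d[2]
def proj(c,X):
    p=np.array(c['R'])@np.array(X)+np.array(c['t']); s=p[:2]/p[2]; s=s*(1+c['k1']*(s@s))
    return s*f(c)+[c['cx'],c['cy']]
E
python3 - <<'E'
from h import *
import pickle
for n in ['side','top','wrist']:
    c=cam(n,n+'0'); pickle.dump(c,open(n+'0.pkl','wb'))
    print(n,c['vertical_fov'],c['k1'],np.round(-np.array(c['R']).T@c['t'],3))
s=r.sense(); print(s)
E
```

```text
pics
side 52.10486710978533 -0.10169133918370457 [ 0.416 -0.901  0.988]
top 46.17248660317113 -0.10383289388935125 [0.462 0.034 1.405]
wrist 63.7377682940069 -0.07577996110443226 [0.066 0.577 0.384]
{'t': 0.15, 'joint_pos': array([ 1.16945065e+00,  2.07255922e-01,  1.54262891e+00, -2.51278654e-05,
        1.39349091e+00, -1.50540064e-01]), 'joint_vel': array([-0.00010698, -0.00211846, -0.00537125, -0.00257586, -0.00034674,
       -0.00124329]), 'joint_torque': array([ 6.75792239e-05, -3.71314359e+01, -2.81813371e+01,  6.97830040e-02,
        3.27960541e-02, -1.19998062e-04]), 'tool_pos': array([0.14249849, 0.55641217, 0.20453809]), 'eef_rot': array([[-9.68713819e-01,  2.48179539e-01, -6.73804549e-04],
       [ 2.48180335e-01,  9.68712442e-01, -1.65105099e-03],
       [ 2.42965777e-04, -1.76662095e-03, -9.99998410e-01]]), 'wrist_force': array([-0.46137505,  0.12820434,  0.68288804]), 'torque': array([ 0.03233873,  0.0144373 , -0.01492514]), 'width': 0.09391020798983465}
```

View pics/top0.png

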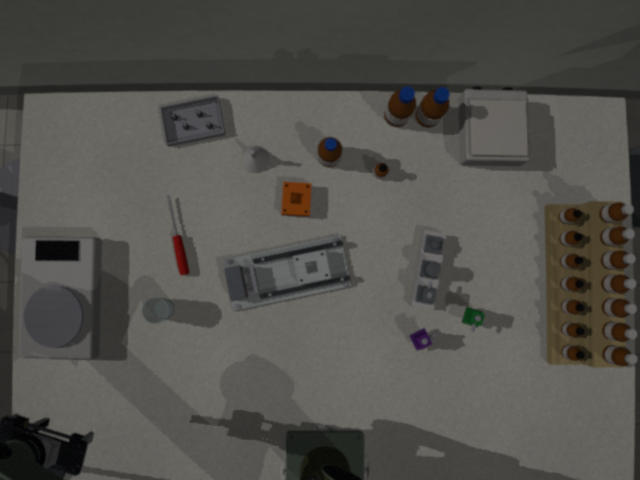

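View pics/side0.png

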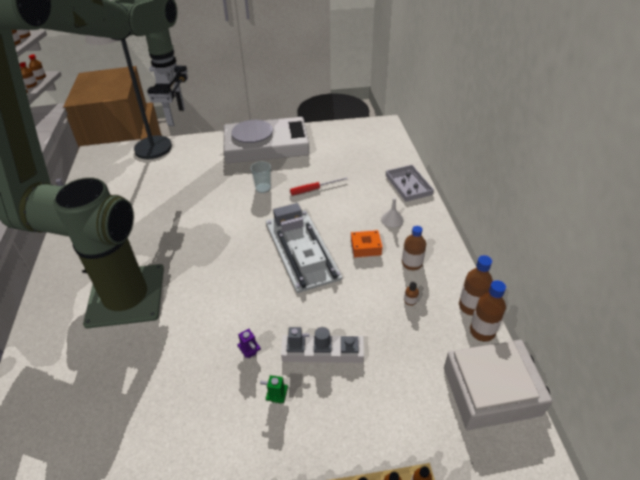

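View pics/wrist0.png

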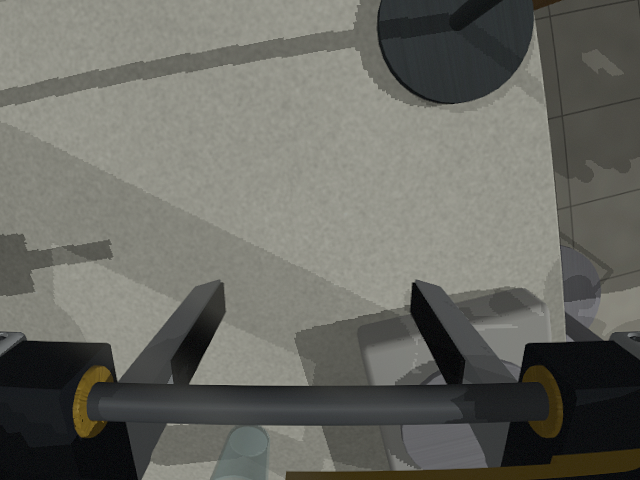

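Run:
```python
import cv2
im=cv2.imread('pics/top0.png'); s=cv2.imread('pics/side0.png')
cv2.imwrite('pics/a.png',cv2.resize(im[220:320,215:365],None,fx=5,fy=5,interpolation=cv2.INTER_CUBIC))
cv2.imwrite('pics/b.png',cv2.resize(im[220:360,395:515],None,fx=4.2,fy=4.2,interpolation=cv2.INTER_CUBIC))
cv2.imwrite('pics/c.png',cv2.resize(s[195:375,225:385],None,fx=3.3,fy=3.3,interpolation=cv2.INTER_CUBIC))
```

```text
(no output)
```

View pics/a.png

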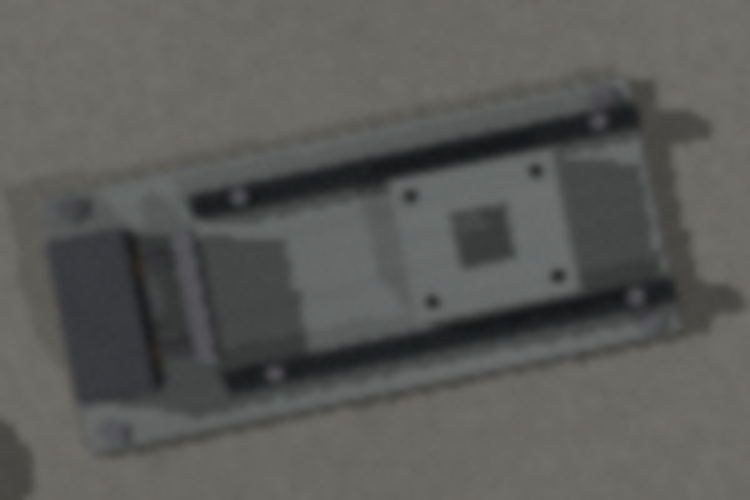

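View pics/b.png

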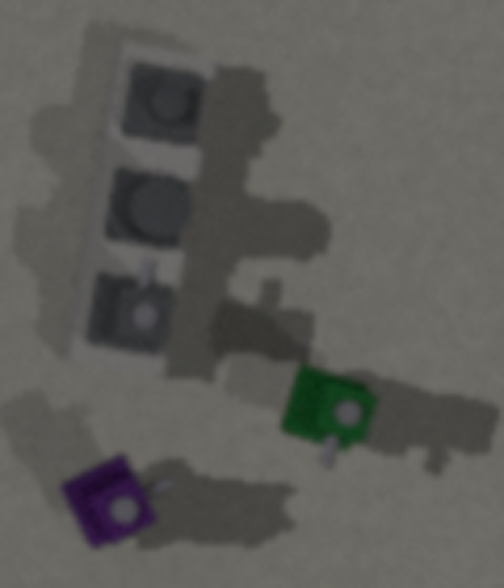

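View pics/c.png

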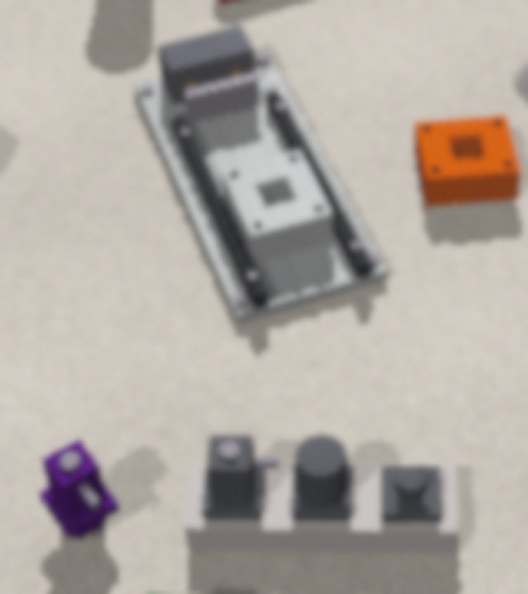

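Run:
```python
from h import *
import pickle
c=pickle.load(open('top0.pkl','rb'))
def A(L,off,s,z):
    P=np.array([atz(c,off[0]+(u+.5)/s-.5,off[1]+(v+.5)/s-.5,z) for u,v in L]); 
    print(np.round(P[:,:2]*1000,1).tolist(), 'mean',np.round(P.mean(0)[:2]*1000,1),'edges',[round(1000*np.linalg.norm(P[i]-P[i-1]),1) for i in range(len(P))], [round(np.degrees(np.arctan2(*(P[i]-P[i-1])[1::-1])),1) for i in range(len(P))])
o=(215,220)
print('plate');A([(628,75),(678,325),(97,452),(47,195)],o,5,.012)
print('foot');A([(388,183),(553,150),(580,290),(413,325)],o,5,.046)
print('sock');A([(450,212),(508,203),(516,262),(460,268)],o,5,.046)
print('housing');A([(50,240),(127,230),(160,390),(80,402)],o,5,.054)
o=(395,220)
print('rack');A([(125,45),(213,66),(168,378),(75,355)],o,4.2,.028)
print('head boss');A([(145,317)],o,4.2,.083)
print('body top');A([(122,295),(170,302),(165,345),(115,340)],o,4.2,.080)
print('filter');A([(160,208)],o,4.2,.078)
print('knob');A([(172,101)],o,4.2,.052)
```

```text
plate
[[580.4, -37.5], [456.6, -62.3], [392.6, 224.1], [519.3, 250.6]] mean [487.2  93.7] edges [np.float64(294.4), np.float64(126.2), np.float64(293.5), np.float64(129.5)] [np.float64(-78.0), np.float64(-168.6), np.float64(102.6), np.float64(11.8)]
foot
[[524.6, 80.2], [540.9, 0.5], [473.4, -12.7], [456.2, 67.7]] mean [498.8  33.9] edges [np.float64(69.5), np.float64(81.3), np.float64(68.8), np.float64(82.2)] [np.float64(10.4), np.float64(-78.4), np.float64(-168.9), np.float64(102.1)]
sock
[[510.7, 50.1], [515.2, 22.2], [486.7, 18.2], [483.7, 45.2]] mean [499.1  33.9] edges [np.float64(27.4), np.float64(28.3), np.float64(28.7), np.float64(27.2)] [np.float64(10.4), np.float64(-80.9), np.float64(-172.0), np.float64(96.4)]
housing
[[496.0, 242.3], [501.0, 205.2], [424.5, 188.5], [418.5, 226.8]] mean [460.  215.7] edges [np.float64(79.0), np.float64(37.4), np.float64(78.3), np.float64(38.8)] [np.float64(11.3), np.float64(-82.3), np.float64(-167.7), np.float64(98.9)]
rack
[[590.6, -244.5], [578.5, -296.6], [396.0, -268.3], [409.3, -213.8]] mean [ 493.6 -255.8] edges [np.float64(183.8), np.float64(53.5), np.float64(184.7), np.float64(56.2)] [np.float64(-9.6), np.float64(-103.1), np.float64(171.2), np.float64(76.2)]
head boss
[[432.7, -243.4]] mean [ 432.7 -243.4] edges [np.float64(0.0)] [np.float64(0.0)]
body top
[[444.9, -231.1], [441.0, -258.3], [416.9, -255.3], [419.7, -227.0]] mean [ 430.7 -242.9] edges [np.float64(25.5), np.float64(27.5), np.float64(24.3), np.float64(28.4)] [np.float64(-9.2), np.float64(-98.2), np.float64(172.9), np.float64(84.3)]
filter
[[493.8, -253.5]] mean [ 493.8 -253.5] edges [np.float64(0.0)] [np.float64(0.0)]
knob
[[556.1, -266.7]] mean [ 556.1 -266.7] edges [np.float64(0.0)] [np.float64(0.0)]
```

```bash
python3 - <<'E'
from h import *
import pickle
c=pickle.load(open('top0.pkl','rb'))
for n,u,v,z in [('green',340,405,.078),('gcorner',300,370,.034),('gcorner2',283,432,.034),('purple',120,505,.079),('pcorner',122,457,.034)]:
    print(n,atz(c,395+u/4.2,220+v/4.2,z))
w=pickle.load(open('wrist0.pkl','rb')); print(np.array(w['R']).T[:,2])
E
python3 -m pendant '[{"dp":[45,-56,0]},{"dp":[85,-105,0]},{"dp":[125,-155,0]},{"dp":[165,-205,0]},{"dp":[200,-250,0]}]' 60
```

```text
green [ 0.38211241 -0.35628106  0.078     ]
gcorner [ 0.39983795 -0.34569589  0.034     ]
gcorner2 [ 0.36392448 -0.335395    0.034     ]
purple [ 0.32667724 -0.23061509  0.079     ]
pcorner [ 0.34974939 -0.24084207  0.034     ]
[ 0.26130489 -0.06841182 -0.96282894]schema error: expected keys dp, roll
```

```bash
python3 -m pendant '[{"dp":[40,-50,0],"roll":2},{"dp":[80,-100,0],"roll":4},{"dp":[120,-150,0],"roll":6},{"dp":[160,-200,0],"roll":8},{"dp":[190,-240,0],"roll":10}]'
```

```text
t: 0.78
tool_pos: [0.3336, 0.3152, 0.2053]
eef_rot: [[-0.997, 0.075, 0.0], [0.075, 0.997, -0.0], [-0.0, -0.0, -1.0]]
wrist_force: [0.6, 0.7, 0.1]
width: 0.0943
```

```bash
python3 -m pendant '[{"dp":[35,-52,-8],"roll":0},{"dp":[70,-104,-16],"roll":0},{"dp":[105,-156,-24],"roll":0},{"dp":[140,-208,-32],"roll":0},{"dp":[170,-252,-40],"roll":0}]' 60
```

```text
t: 1.4
tool_pos: [0.5036, 0.063, 0.1651]
eef_rot: [[-0.997, 0.077, 0.0], [0.077, 0.997, 0.0], [-0.0, 0.0, -1.0]]
wrist_force: [-0.6, 0.0, 0.9]
width: 0.0599
```

```bash
python3 -m pendant '[{"dp":[16,-24,-10],"roll":0},{"dp":[26,-38,-20],"roll":0},{"dp":[26,-38,-20],"roll":0},{"dp":[26,-38,-20],"roll":0}]' 60
python3 - <<'E'
from h import *
import pickle
c=cam('wrist','w1'); pickle.dump(c,open('w1.pkl','wb')); print(r.sense()['t'])
E
```

```text
t: 1.9
tool_pos: [0.5281, 0.0281, 0.1454]
eef_rot: [[-0.997, 0.075, -0.001], [0.075, 0.997, 0.001], [0.001, 0.0, -1.0]]
wrist_force: [-0.4, 0.5, -0.2]
width: 0.0598
1.95
```

View pics/w1.png

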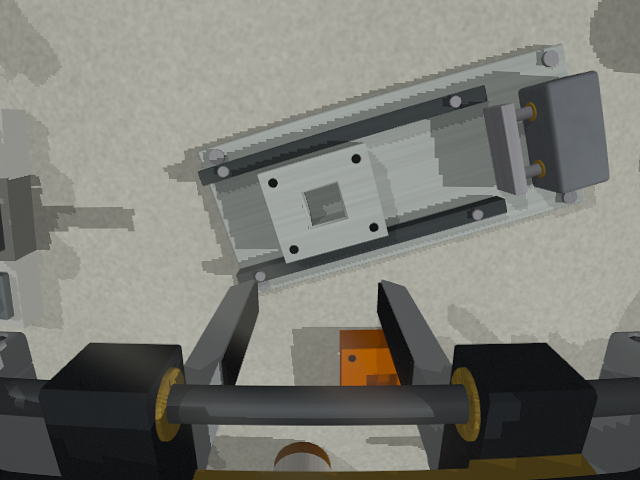

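Run:
```python
import cv2
im=cv2.imread('pics/w1.png')
cv2.imwrite('pics/w1a.png',cv2.resize(im[130:275,245:405],None,fx=4,fy=4,interpolation=cv2.INTER_CUBIC))
cv2.imwrite('pics/w1b.png',cv2.resize(im[35:215,440:620],None,fx=3,fy=3,interpolation=cv2.INTER_CUBIC))
```

```text
(no output)
```

View pics/w1a.png

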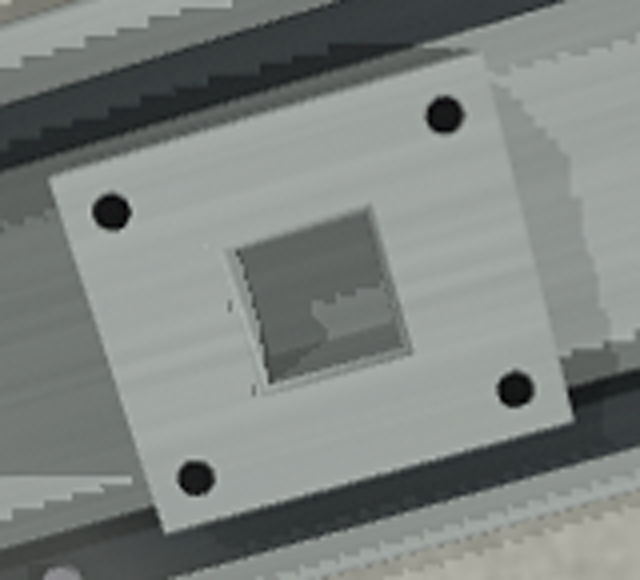

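View pics/w1b.png

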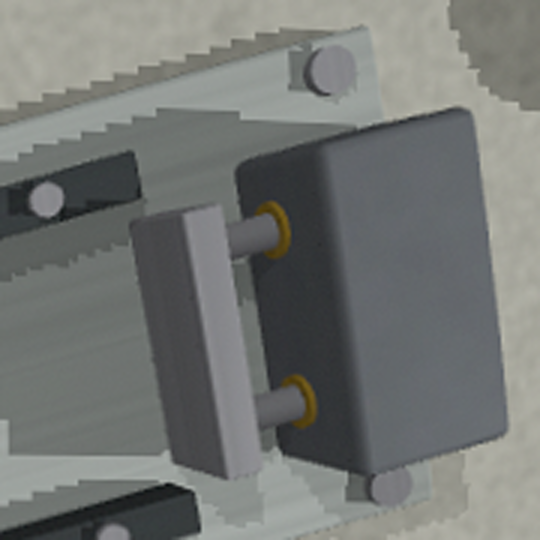

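Run:
```python
from h import *
import pickle
c=pickle.load(open('w1.pkl','rb'))
def A(n,L,off,s,z):
    P=np.array([atz(c,off[0]+(u+.5)/s-.5,off[1]+(v+.5)/s-.5,z) for u,v in L]); 
    print(n,np.round(P[:,:2]*1000,1).tolist(), 'mean',np.round(P.mean(0)[:2]*1000,1),'edges',[round(1000*np.linalg.norm(P[i]-P[i-1]),1) for i in range(len(P))], [round(np.degrees(np.arctan2(*(P[i]-P[i-1])[1::-1])),1) for i in range(len(P))])
A('foot',[(50,180),(487,52),(572,420),(165,532)],(245,130),4,.046)
A('holes',[(111,212),(444,115),(515,389),(196,478)],(245,130),4,.046)
A('sock',[(233,248),(370,207),(412,352),(262,392)],(245,130),4,.046)
A('stopfrontedge',[(185,212),(228,478)],(440,35),3,.046)
A('plate corner',[(370,27)],(440,35),3,.012)
A('hous',[(318,148),(472,107),(508,435),(365,473)],(440,35),3,.054)
A('rail ends',[(135,152),(195,487)],(440,35),3,.028)
A('plate other',[(200,152),(560,45)],(0,0),1,.012)
```

```text
foot [[473.9, -10.2], [457.4, 68.9], [525.5, 81.9], [541.6, 3.9]] mean [499.6  36.1] edges [np.float64(69.2), np.float64(80.8), np.float64(69.2), np.float64(79.6)] [np.float64(-168.2), np.float64(101.7), np.float64(10.8), np.float64(-78.3)]
holes [[480.4, 0.1], [467.8, 60.8], [518.7, 71.4], [531.4, 10.8]] mean [499.6  35.8] edges [np.float64(52.0), np.float64(62.0), np.float64(52.0), np.float64(61.9)] [np.float64(-168.1), np.float64(101.8), np.float64(11.8), np.float64(-78.2)]
sock [[488.6, 21.5], [483.1, 46.7], [510.3, 52.7], [515.7, 24.6]] mean [499.4  36.4] edges [np.float64(27.3), np.float64(25.8), np.float64(27.8), np.float64(28.7)] [np.float64(-173.5), np.float64(102.4), np.float64(12.6), np.float64(-79.0)]
stopfrontedge [[437.9, 165.0], [501.5, 178.3]] mean [469.7 171.7] edges [np.float64(65.0), np.float64(65.0)] [np.float64(-168.2), np.float64(11.8)]
plate corner [[392.1, 230.1]] mean [392.1 230.1] edges [np.float64(0.0)] [np.float64(0.0)]
hous [[425.5, 192.4], [417.6, 229.7], [493.9, 245.7], [501.0, 208.9]] mean [459.5 219.2] edges [np.float64(77.3), np.float64(38.2), np.float64(78.0), np.float64(37.5)] [np.float64(-167.7), np.float64(102.0), np.float64(11.9), np.float64(-79.0)]
rail ends [[422.2, 160.5], [506.6, 178.7]] mean [464.4 169.6] edges [np.float64(86.4), np.float64(86.4)] [np.float64(-167.8), np.float64(12.2)]
plate other [[455.2, -59.3], [393.0, 227.6]] mean [424.1  84.1] edges [np.float64(293.6), np.float64(293.6)] [np.float64(-77.8), np.float64(102.2)]
```

```bash
python3 -m pendant '[{"dp":[-14,-58,8],"roll":-2},{"dp":[-28,-116,15],"roll":-4},{"dp":[-42,-174,15],"roll":-5.7},{"dp":[-54,-230,15],"roll":-5.7},{"dp":[-63,-268,15],"roll":-5.7}]' 60;  python3 -m pendant '[{"dp":[0,-5,0],"roll":0},{"dp":[0,-5,0],"roll":0}]' 60
python3 - <<'E'
from h import *
import pickle
c=cam('wrist','w2'); pickle.dump(c,open('w2.pkl','wb')); print(r.sense()['t'])
E
```

```text
t: 2.58
tool_pos: [0.4655, -0.2422, 0.1614]
eef_rot: [[-0.985, 0.175, 0.001], [0.175, 0.985, -0.001], [-0.002, -0.001, -1.0]]
wrist_force: [0.1, -0.1, -0.7]
width: 0.0601
t: 2.82
tool_pos: [0.466, -0.2449, 0.1607]
eef_rot: [[-0.985, 0.174, 0.001], [0.174, 0.985, 0.001], [-0.0, 0.001, -1.0]]
wrist_force: [-0.1, 0.8, -0.1]
width: 0.0598
2.875
```

View pics/w2.png

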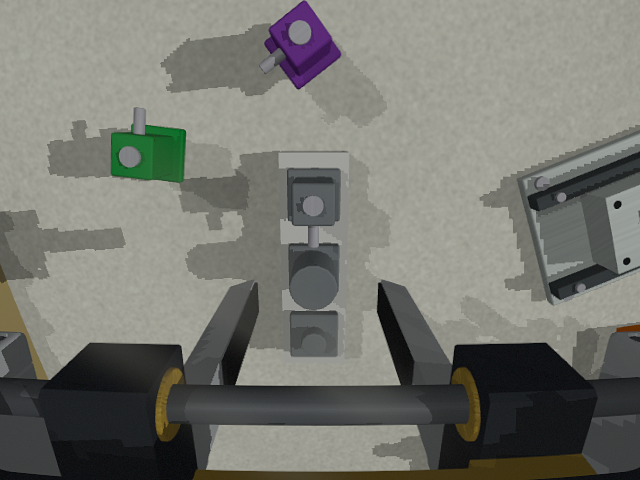

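Run:
```python
import cv2
im=cv2.imread('pics/w2.png')
cv2.imwrite('pics/w2a.png',cv2.resize(im[145:255,265:365],None,fx=5,fy=5,interpolation=cv2.INTER_CUBIC))
```

```text
(no output)
```

View pics/w2a.png

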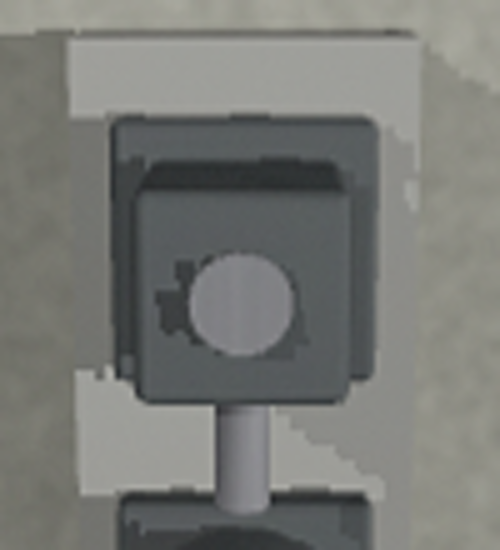

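Run:
```python
from h import *
import pickle
c=pickle.load(open('w2.pkl','rb'))
def A(n,L,off,s,z):
    P=np.array([atz(c,off[0]+(u+.5)/s-.5,off[1]+(v+.5)/s-.5,z) for u,v in L]); 
    print(n,np.round(P[:,:2]*1000,1).tolist(), 'mean',np.round(P.mean(0)[:2]*1000,1),'edges',[round(1000*np.linalg.norm(P[i]-P[i-1]),1) for i in range(len(P))], [round(np.degrees(np.arctan2(*(P[i]-P[i-1])[1::-1])),1) for i in range(len(P))])
o=(265,145)
A('body',[(135,192),(350,192),(350,403),(135,403)],o,5,.080)
A('boss',[(241,304)],o,5,.083)
A('flange',[(111,117),(377,117),(377,380),(116,380)],o,5,.038)
A('rack',[(68,37),(418,37)],o,5,.028)
A('filt,knob',[(315,287)],(0,0),1,.078)
A('filt,knob',[(314,344)],(0,0),1,.052)
```

```text
body [[416.5, -252.8], [421.6, -224.3], [450.3, -229.1], [445.1, -258.3]] mean [ 433.4 -241.1] edges [np.float64(29.1), np.float64(28.9), np.float64(29.1), np.float64(29.7)] [np.float64(169.0), np.float64(79.9), np.float64(-9.4), np.float64(-100.1)]
boss [[433.5, -241.3]] mean [ 433.5 -241.3] edges [np.float64(0.0)] [np.float64(0.0)]
flange [[409.0, -257.8], [416.2, -217.3], [457.3, -224.0], [450.0, -265.1]] mean [ 433.1 -241.1] edges [np.float64(41.6), np.float64(41.1), np.float64(41.6), np.float64(41.8)] [np.float64(169.9), np.float64(79.9), np.float64(-9.2), np.float64(-100.1)]
rack [[396.2, -263.0], [405.9, -208.5]] mean [ 401.  -235.7] edges [np.float64(55.4), np.float64(55.4)] [np.float64(-100.1), np.float64(79.9)]
filt,knob [[493.9, -250.7]] mean [ 493.9 -250.7] edges [np.float64(0.0)] [np.float64(0.0)]
filt,knob [[555.0, -262.6]] mean [ 555.  -262.6] edges [np.float64(0.0)] [np.float64(0.0)]
```

```bash
python3 -m pendant '[{"dp":[-32.7,3.7,0],"roll":0},{"dp":[-32.7,3.7,-30],"roll":0},{"dp":[-32.7,3.7,-65],"roll":0},{"dp":[-32.7,3.7,-100],"roll":0},{"dp":[-32.7,3.7,-117],"roll":0}]' 60; python3 -m pendant '[{"dp":[0,0,0],"roll":0},{"dp":[0,0,0],"roll":0}]' 60
python3 - <<'E'
from h import *
c=cam('wrist','w3');cam('side','s3')
E
```

```text
t: 3.5
tool_pos: [0.4323, -0.2397, 0.0417]
eef_rot: [[-0.985, 0.172, -0.002], [0.172, 0.985, 0.002], [0.003, 0.002, -1.0]]
wrist_force: [-0.4, -0.8, 0.5]
width: 0.0598
t: 3.75
tool_pos: [0.4342, -0.2427, 0.0447]
eef_rot: [[-0.985, 0.174, 0.002], [0.174, 0.985, -0.001], [-0.002, -0.001, -1.0]]
wrist_force: [-0.1, -1.8, 1.0]
width: 0.06
```

View pics/w3.png

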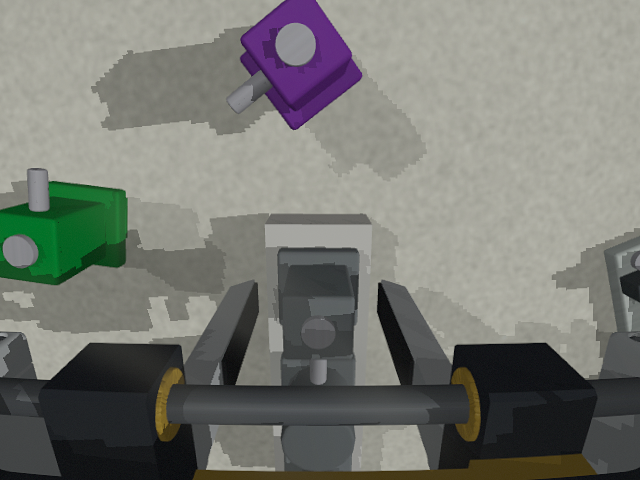

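```bash
python3 -m pendant '[{"dp":[0,0,-2],"roll":0},{"dp":[0,0,-2],"roll":0},{"dp":[0,0,-2],"roll":0},{"dp":[0,0,-2],"roll":0},{"dp":[0,0,-2],"roll":0}]' 20; python3 -m pendant '[{"dp":[0,0,0],"roll":0},{"dp":[0,0,0],"roll":0}]'
```

```text
t: 4.47
tool_pos: [0.433, -0.2424, 0.0415]
eef_rot: [[-0.985, 0.175, -0.0], [0.175, 0.985, -0.0], [-0.0, -0.0, -1.0]]
wrist_force: [0.4, 0.6, 1.5]
width: 0.0295
t: 4.72
tool_pos: [0.433, -0.2423, 0.0416]
eef_rot: [[-0.985, 0.175, 0.0], [0.175, 0.985, -0.0], [-0.0, -0.0, -1.0]]
wrist_force: [-1.4, 0.9, 1.6]
width: 0.0299
```

```bash
python3 -m pendant '[{"dp":[0,0,8],"roll":0},{"dp":[0,0,25],"roll":0},{"dp":[0,0,55],"roll":0},{"dp":[0,0,90],"roll":0},{"dp":[0,0,105],"roll":0}]'
python3 - <<'E'
from h import *
c=cam('wrist','w4');cam('side','s4'); s=r.sense(); print(s['tool_pos'],s['wrist_force'],s['width'])
E
```

```text
t: 5.35
tool_pos: [0.4345, -0.2434, 0.1497]
eef_rot: [[-0.985, 0.175, 0.004], [0.175, 0.985, -0.003], [-0.005, -0.003, -1.0]]
wrist_force: [-0.0, 0.0, -1.6]
width: 0.0297
[ 0.43436662 -0.24337008  0.14889081] [ 0.46795404 -1.18250082 -1.72490204] 0.03007278115902912
```

View pics/w4.png

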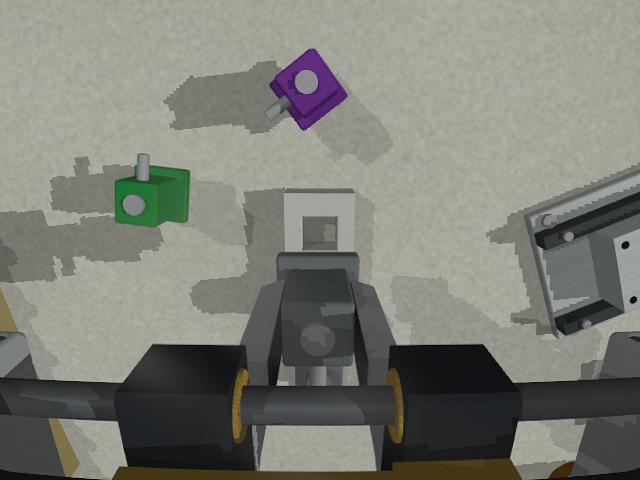

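View pics/s4.png

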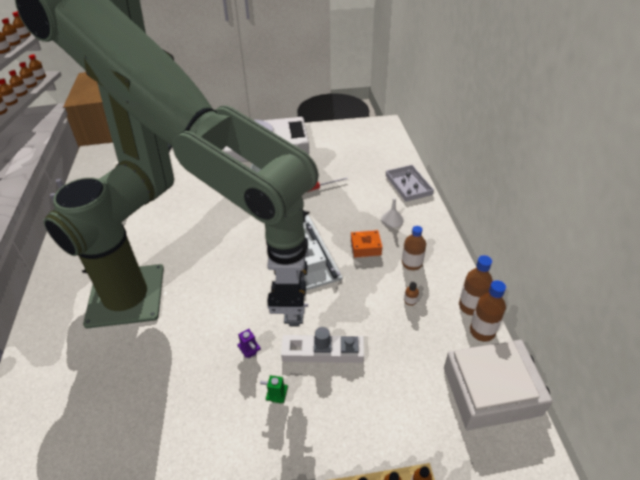

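```bash
python3 -m pendant '[{"dp":[10,45,0],"roll":3},{"dp":[23,95,0],"roll":8},{"dp":[36,150,0],"roll":14},{"dp":[48,203,0],"roll":19},{"dp":[60,250,0],"roll":21.8}]'; python3 -m pendant '[{"dp":[6.6,28.3,0],"roll":0},{"dp":[6.6,28.3,0],"roll":0},{"dp":[6.6,28.3,0],"roll":0},{"dp":[6.6,28.3,0],"roll":0}]'
python3 - <<'E'
from h import *
import pickle
c=cam('wrist','w5');pickle.dump(c,open('w5.pkl','wb'));cam('side','s5'); s=r.sense(); print(s['tool_pos'],s['wrist_force'],s['width'])
E
```

```text
t: 6.08
tool_pos: [0.4919, 0.0098, 0.1448]
eef_rot: [[-0.979, -0.206, -0.003], [-0.206, 0.979, 0.0], [0.003, 0.001, -1.0]]
wrist_force: [0.5, 0.2, -2.2]
width: 0.0299
t: 6.58
tool_pos: [0.4991, 0.035, 0.146]
eef_rot: [[-0.979, -0.202, -0.001], [-0.202, 0.979, -0.0], [0.001, -0.0, -1.0]]
wrist_force: [-0.1, 0.7, -0.6]
width: 0.0296
[0.49942051 0.03501249 0.14628138] [-0.12750914 -1.00596572 -1.24419171] 0.029741788014782986
```

View pics/w5.png

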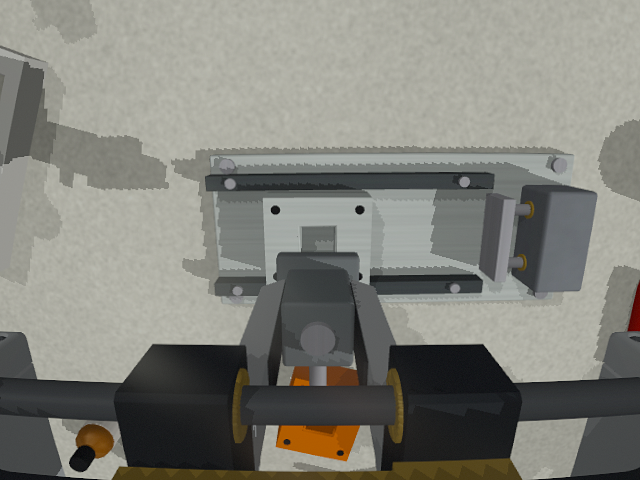

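Run:
```python
import cv2
im=cv2.imread('pics/w5.png')
cv2.imwrite('pics/w5a.png',cv2.resize(im[185:305,250:390],None,fx=5,fy=5,interpolation=cv2.INTER_CUBIC))
```

```text
(no output)
```

View pics/w5a.png

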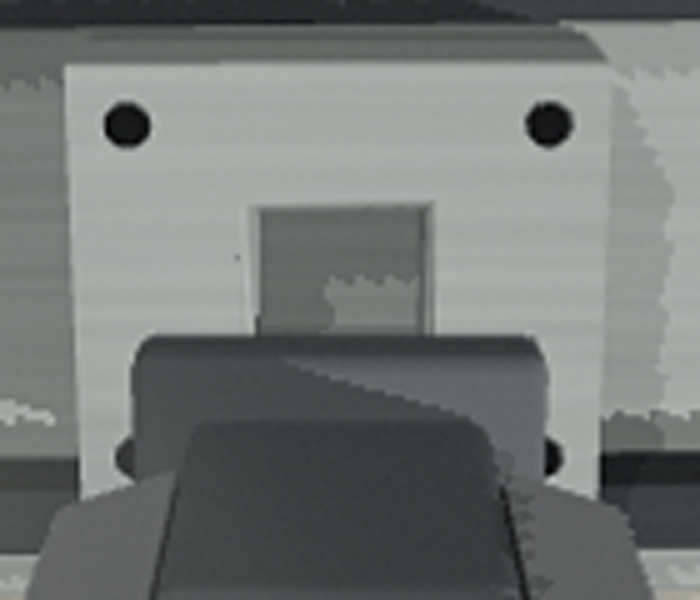

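Run:
```python
from h import *
import pickle
c=pickle.load(open('w5.pkl','rb'))
s=r.sense(); R=s['eef_rot']; T=s['tool_pos']; print(T, np.degrees(np.arctan2(R[1,1],R[0,1])))
def P(u,v,z): 
    return atz(c,250+(u+.5)/5-.5,185+(v+.5)/5-.5,z)*1000
ex=np.array([np.cos(np.radians(11.8)),np.sin(np.radians(11.8)),0]); ey=np.array([-ex[1],ex[0],0])
h1,h2=P(127,124,.046),P(549,124,.046); d=h2-h1; print('holes',np.linalg.norm(d),np.degrees(np.arctan2(d[1],d[0])),'centre',(h1+h2)/2+26*ex)
k1,k2=P(66,65,.046),P(612,63,.046); d=k2-k1; print('corner',np.linalg.norm(d),np.degrees(np.arctan2(d[1],d[0])),'centre',(k1+k2)/2+35*ex)
a,b=P(250,207,.046),P(434,207,.046); d=b-a; print('sock',np.linalg.norm(d),np.degrees(np.arctan2(d[1],d[0])),'centre',(a+b)/2+13*ex)
z=(T[2]-.0376+.034)
a,b=P(132,385,z),P(547,385,z); m=(P(200,357,z)+P(480,357,z))/2; print('flange w',np.linalg.norm(b-a),'front edge centre',m,'head c',m+21*ex, 'vs TCP along ex,ey',(m+21*ex-T*1000)@ex,((a+b)/2-T*1000)@ey)
d=b-a;print(np.degrees(np.arctan2(d[1],d[0])))
```

```text
[0.49942051 0.03501249 0.14628138] 101.6315652957287
holes 62.00039390101601 101.607386628654 centre [499.45191656  35.82382159  46.        ]
corner 79.62679440585462 101.82064403321148 centre [499.51567825  36.01317739  46.        ]
sock 27.324242357888213 101.60638991006597 centre [498.87803082  36.26616413  46.        ]
flange w 41.37954918564287 front edge centre [479.03436205  31.71933642 142.68137762] head c [499.59057721  36.0137535  142.68137762] vs TCP along ex,ey 0.37122545274951696 0.8874960092962918
101.60124629142166
```

```bash
python3 -m pendant '[{"dp":[0,0,-20],"roll":0},{"dp":[0,0,-42],"roll":0},{"dp":[0,0,-56],"roll":0},{"dp":[0,0,-60],"roll":0},{"dp":[0,0,-60],"roll":0}]'
python3 - <<'E'
from h import *
import pickle
c=cam('wrist','w6');s=r.sense(); print(s['tool_pos'],s['wrist_force'],s['width'])
cv2.imwrite('pics/w6a.png',cv2.resize(c['img'][190:310,230:410,::-1],None,fx=4,fy=4,interpolation=cv2.INTER_CUBIC))
E
```

```text
t: 7.3
tool_pos: [0.4998, 0.0358, 0.0866]
eef_rot: [[-0.979, -0.203, 0.0], [-0.203, 0.979, 0.0], [-0.0, -0.0, -1.0]]
wrist_force: [-0.2, 0.0, -2.3]
width: 0.03
[0.50019768 0.0358594  0.08701662] [ 0.065974    0.04302902 -2.00973548] 0.029905959814225263
```

View pics/w6a.png

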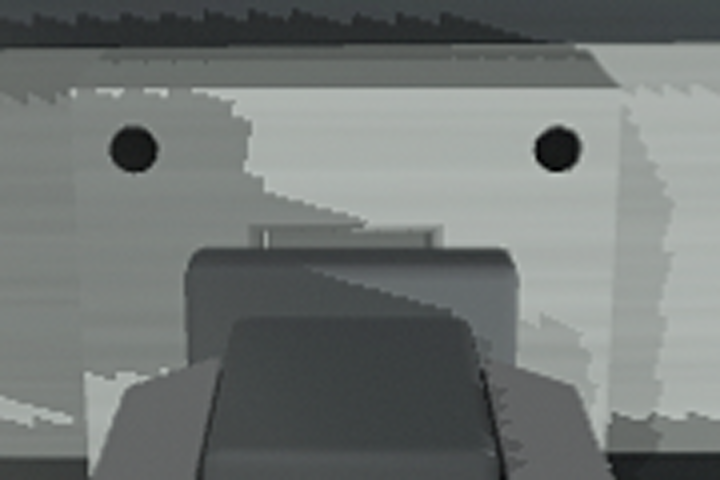

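Run:
```python
from h import *
c=cam('wrist')
s=r.sense(); R=s['eef_rot']; T=s['tool_pos']; print(T, np.degrees(np.arctan2(R[1,1],R[0,1])), c['cx'],c['cy'])
def P(u,v,z): 
    return atz(c,230+(u+.5)/4-.5,190+(v+.5)/4-.5,z)*1000
ex=np.array([np.cos(np.radians(11.7)),np.sin(np.radians(11.7)),0]); ey=np.array([-ex[1],ex[0],0])
h1,h2=P(134,149,.046),P(557.5,149,.046); d=h2-h1; f1=(h1+h2)/2+26*ex; print('holes',np.linalg.norm(d),np.degrees(np.arctan2(d[1],d[0])),'centre',f1)
a,b=P(249,227,.046),P(442,227,.046); d=b-a; print('sock',np.linalg.norm(d),np.degrees(np.arctan2(d[1],d[0])),'centre',(a+b)/2+13*ex)
for z in [T[2]-.0376+.034]:
  a,b=P(186,290,z),P(517,290,z); d=b-a; m=P(350,264,z); print(np.linalg.norm(d),np.degrees(np.arctan2(d[1],d[0])),m+21*ex,'rel foot ex,ey',(m+21*ex-f1)@ex,((a+b)/2-f1)@ey)
```

```text
[0.50038774 0.03588703 0.08724915] 101.72673963533246 317.4219689087761 242.67387989969689
holes 62.13343763884401 101.69039905048166 centre [500.04109863  35.80766248  46.        ]
sock 28.68535848002884 101.6907174309634 centre [498.99391111  35.54199991  46.        ]
41.29370796691772 101.68922855402229 [500.57733726  36.56709131  83.64914608] rel foot ex,ey 0.6790996222389023 0.822073024272093
```

```bash
python3 -m pendant '[{"dp":[-0.3,-0.5,-2],"roll":0},{"dp":[-0.3,-0.5,-5],"roll":0},{"dp":[-0.3,-0.5,-8],"roll":0},{"dp":[-0.3,-0.5,-11],"roll":0}]'
```

```text
t: 7.9
tool_pos: [0.4992, 0.0355, 0.0752]
eef_rot: [[-0.979, -0.203, -0.0], [-0.203, 0.979, -0.0], [0.0, 0.0, -1.0]]
wrist_force: [-0.8, 0.4, -1.0]
width: 0.0297
```

```bash
python3 -m pendant '[{"dp":[0,0,-3],"roll":0},{"dp":[0,0,-6],"roll":0},{"dp":[0,0,-9],"roll":0},{"dp":[0,0,-12],"roll":0}]'
```

```text
t: 8.4
tool_pos: [0.4993, 0.0355, 0.0632]
eef_rot: [[-0.979, -0.203, -0.0], [-0.203, 0.979, -0.0], [0.0, 0.0, -1.0]]
wrist_force: [0.9, -0.2, -1.6]
width: 0.0297
```

```bash
python3 -m pendant '[{"dp":[0,0,-1],"roll":0},{"dp":[0,0,-2],"roll":0},{"dp":[0,0,-3],"roll":0},{"dp":[0,0,-3],"roll":0}]';python3 -m pendant '[{"dp":[0,0,-0.7],"roll":0},{"dp":[0,0,-0.7],"roll":0}]'
```

```text
t: 8.9
tool_pos: [0.4993, 0.0355, 0.0604]
eef_rot: [[-0.979, -0.203, -0.0], [-0.203, 0.979, -0.0], [0.0, -0.0, -1.0]]
wrist_force: [0.3, 0.2, -1.7]
width: 0.0299
t: 9.15
tool_pos: [0.4993, 0.0355, 0.0597]
eef_rot: [[-0.979, -0.203, -0.0], [-0.203, 0.979, 0.0], [0.0, 0.0, -1.0]]
wrist_force: [-0.8, 0.6, -1.0]
width: 0.0295
```

```bash
python3 -m pendant '[{"dp":[0,0,-0.5],"roll":0},{"dp":[0,0,-0.5],"roll":0}]';python3 -m pendant '[{"dp":[0,0,-0.5],"roll":0},{"dp":[0,0,-0.5],"roll":0}]';python3 -m pendant '[{"dp":[0,0,-0.5],"roll":0},{"dp":[0,0,-0.5],"roll":0}]'
```

```text
t: 9.4
tool_pos: [0.4994, 0.0355, 0.0595]
eef_rot: [[-0.979, -0.203, 0.0], [-0.203, 0.979, -0.0], [-0.0, -0.0, -1.0]]
wrist_force: [-1.2, 0.0, 2.1]
width: 0.0301
t: 9.65
tool_pos: [0.4994, 0.0355, 0.0595]
eef_rot: [[-0.979, -0.203, 0.0], [-0.203, 0.979, -0.0], [-0.0, -0.0, -1.0]]
wrist_force: [-2.4, -0.0, 5.6]
width: 0.03
t: 9.9
tool_pos: [0.4995, 0.0355, 0.0595]
eef_rot: [[-0.979, -0.203, -0.0], [-0.203, 0.979, -0.0], [0.0, -0.0, -1.0]]
wrist_force: [-4.0, -0.5, 8.4]
width: 0.0301
```

Run:
```python
from h import *
c=cam('wrist','w7');s=cam('side')
cv2.imwrite('pics/w7a.png',cv2.resize(c['img'][150:310,170:630,::-1],None,fx=1.7,fy=1.7,interpolation=cv2.INTER_CUBIC))
```

```text
(no output)
```

View pics/w7a.png

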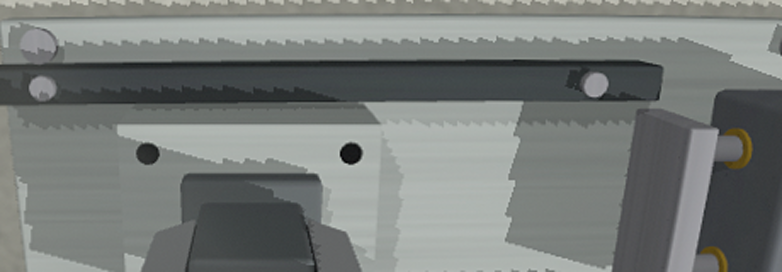

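```bash
python3 -m pendant '[{"dp":[-0.6,3,0.3],"roll":0},{"dp":[-2.1,10,0.3],"roll":0},{"dp":[-4.3,20,0.3],"roll":0},{"dp":[-6.5,30,0.3],"roll":0},{"dp":[-8.7,40,0.3],"roll":0}]'
```

```text
t: 10.62
tool_pos: [0.4924, 0.0747, 0.0596]
eef_rot: [[-0.979, -0.204, 0.004], [-0.204, 0.979, -0.002], [-0.003, -0.003, -1.0]]
wrist_force: [0.6, -4.8, 3.6]
width: 0.0296
```

```bash
python3 -m pendant '[{"dp":[-2.2,10,0],"roll":0},{"dp":[-4.3,20,0],"roll":0},{"dp":[-6.5,30,0],"roll":0},{"dp":[-8.7,40,0],"roll":0},{"dp":[-9.6,44,0],"roll":0}]'
python3 - <<'E'
from h import *
c=cam('wrist','w8');s=r.sense(); print(s['tool_pos'],s['wrist_force'],s['t'])
cv2.imwrite('pics/w8a.png',cv2.resize(c['img'][130:330,170:630,::-1],None,fx=1.7,fy=1.7,interpolation=cv2.INTER_CUBIC))
E
```

```text
t: 11.25
tool_pos: [0.4826, 0.119, 0.0596]
eef_rot: [[-0.979, -0.204, 0.003], [-0.204, 0.979, -0.002], [-0.003, -0.003, -1.0]]
wrist_force: [2.1, -5.6, 6.1]
width: 0.0298
[0.48247166 0.11939842 0.05955389] [ 1.20968876 -3.67954358  6.21659998] 11.3
```

View pics/w8a.png

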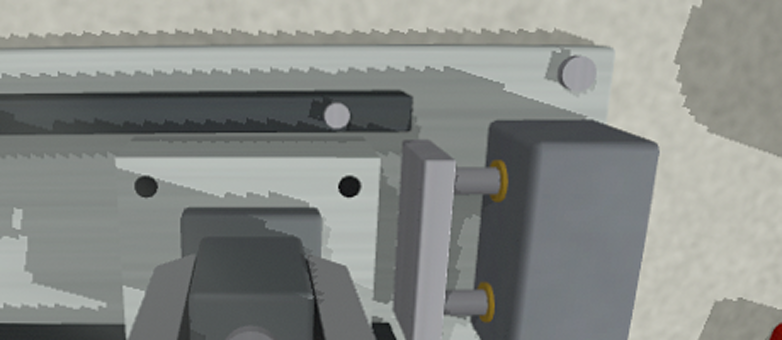

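Run:
```python
import cv2
im=cv2.imread('pics/w8.png')
cv2.imwrite('pics/w8b.png',cv2.resize(im[190:330,360:500],None,fx=4,fy=4,interpolation=cv2.INTER_CUBIC))
```

```text
(no output)
```

View pics/w8b.png

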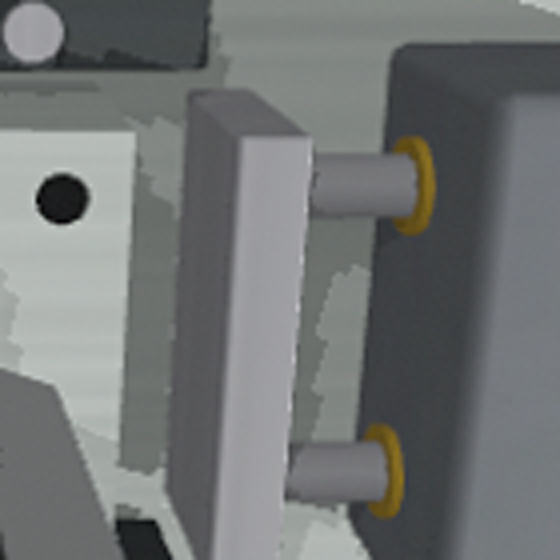

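Run:
```python
from h import *
c=cam('wrist')
def P(u,v,z): return atz(c,360+(u+.5)/4-.5,190+(v+.5)/4-.5,z)*1000
ey=np.array([-np.sin(np.radians(11.8)),np.cos(np.radians(11.8)),0])
for n,L,z in [('foot',[(135,132),(122,450)],.046),('stopF',[(239,137),(215,540)],.046),('stopB',[(308,137),(282,520)],.046),('hous',[(503,95),(455,540)],.054)]:
    print(n,[round(P(u,v,z)@ey,1) for u,v in L])
```

```text
foot [np.float64(57.9), np.float64(58.6)]
stopF [np.float64(71.4), np.float64(72.4)]
stopB [np.float64(80.4), np.float64(81.5)]
hous [np.float64(101.9), np.float64(102.9)]
```

```bash
python3 -m pendant '[{"dp":[-1,5,0],"roll":0},{"dp":[-2.1,10,0],"roll":0},{"dp":[-2.2,10.5,0],"roll":0},{"dp":[-2.2,10.5,0],"roll":0}]'; for i in 1; do python3 -m pendant '[{"dp":[-0.4,2,0],"roll":0},{"dp":[-0.4,2,0],"roll":0},{"dp":[-0.4,2,0],"roll":0}]'; done;  python3 -m pendant '[{"dp":[-0.4,2,0],"roll":0},{"dp":[-0.4,2,0],"roll":0},{"dp":[-0.4,2,0],"roll":0}]'
```

```text
t: 11.85
tool_pos: [0.4805, 0.1293, 0.0596]
eef_rot: [[-0.979, -0.204, 0.003], [-0.204, 0.979, -0.002], [-0.003, -0.002, -1.0]]
wrist_force: [1.9, -4.7, 4.8]
width: 0.03
t: 12.22
tool_pos: [0.4801, 0.1312, 0.0596]
eef_rot: [[-0.979, -0.204, 0.003], [-0.204, 0.979, -0.002], [-0.003, -0.002, -1.0]]
wrist_force: [1.4, -5.0, 4.8]
width: 0.0295
t: 12.6
tool_pos: [0.4797, 0.133, 0.0596]
eef_rot: [[-0.979, -0.204, 0.003], [-0.204, 0.979, -0.002], [-0.003, -0.003, -1.0]]
wrist_force: [1.1, -5.8, 6.0]
width: 0.0298
```

```bash
python3 -m pendant '[{"dp":[-0.4,2,0],"roll":0},{"dp":[-0.4,2,0],"roll":0},{"dp":[-0.4,2,0],"roll":0}]' | egrep 'pos|force';  python3 -m pendant '[{"dp":[-0.4,2,0],"roll":0},{"dp":[-0.4,2,0],"roll":0},{"dp":[-0.4,2,0],"roll":0}]'| egrep 'pos|force';  python3 -m pendant '[{"dp":[-0.4,2,0],"roll":0},{"dp":[-0.4,2,0],"roll":0},{"dp":[-0.4,2,0],"roll":0}]'| egrep 'pos|force'
python3 - <<'E'
from h import *
c=cam('wrist','w9');s=r.sense(); print(s['tool_pos'],s['wrist_force'],s['t'])
cv2.imwrite('pics/w9b.png',cv2.resize(c['img'][190:330,360:500,::-1],None,fx=4,fy=4,interpolation=cv2.INTER_CUBIC))
E
```

```text
tool_pos: [0.4794, 0.1346, 0.0596]
wrist_force: [2.6, -6.3, 5.4]
tool_pos: [0.4792, 0.1362, 0.0596]
wrist_force: [1.8, -8.2, 6.1]
tool_pos: [0.4789, 0.1378, 0.0596]
wrist_force: [1.9, -9.3, 6.2]
[0.47883172 0.13773932 0.0596056 ] [ 2.28434012 -9.42488148  6.4827989 ] 13.775
```

View pics/w9b.png

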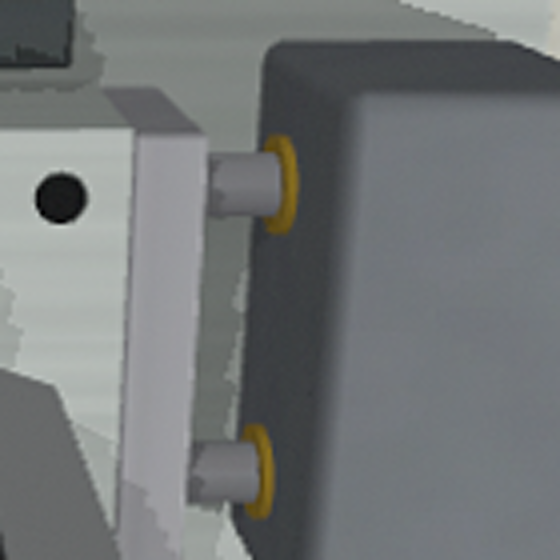

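Run:
```python
from h import *
c=cam('wrist')
def P(u,v,z): return atz(c,360+(u+.5)/4-.5,190+(v+.5)/4-.5,z)*1000
ey=np.array([-np.sin(np.radians(11.8)),np.cos(np.radians(11.8)),0])
for n,L,z in [('stopF',[(134,133),(118,500)],.046),('stopB',[(207,135),(185,520)],.046),('hous',[(360,95),(320,480)],.054)]:
    print(n,[round(P(u,v,z)@ey,1) for u,v in L])
```

```text
stopF [np.float64(76.4), np.float64(77.1)]
stopB [np.float64(85.9), np.float64(86.6)]
hous [np.float64(102.5), np.float64(102.1)]
```

```bash
python3 -m pendant '[{"dp":[-0.3,1.5,0],"roll":0},{"dp":[-0.6,3,0],"roll":0},{"dp":[-0.9,4.5,0],"roll":0},{"dp":[-1,5,0],"roll":0},{"dp":[-1,5,0],"roll":0}]';python3 -m pendant '[{"dp":[0,0,0],"roll":0},{"dp":[0,0,0],"roll":0},{"dp":[0,0,0],"roll":0}]'
python3 - <<'E'
from h import *
c=cam('wrist','w10');s=r.sense(); print(s['tool_pos'],s['wrist_force'],s['t'])
cv2.imwrite('pics/w10b.png',cv2.resize(c['img'][190:330,360:500,::-1],None,fx=4,fy=4,interpolation=cv2.INTER_CUBIC))
E
```

```text
t: 14.45
tool_pos: [0.4781, 0.1414, 0.0597]
eef_rot: [[-0.979, -0.205, 0.004], [-0.205, 0.979, -0.007], [-0.003, -0.008, -1.0]]
wrist_force: [2.9, -12.2, 6.2]
width: 0.0298
t: 14.82
tool_pos: [0.4781, 0.1414, 0.0596]
eef_rot: [[-0.979, -0.205, 0.004], [-0.205, 0.979, -0.007], [-0.003, -0.008, -1.0]]
wrist_force: [2.5, -11.8, 5.7]
width: 0.0301
[0.47810096 0.14138693 0.05968255] [  2.28605286 -12.30096902   5.10917502] 14.875
```

View pics/w10b.png

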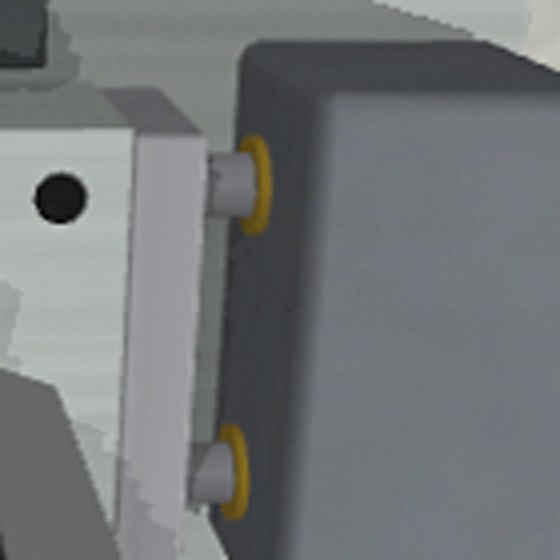

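```bash
python3 - <<'E'
from h import *
c=cam('wrist')
def P(u,v,z): return atz(c,360+(u+.5)/4-.5,190+(v+.5)/4-.5,z)*1000
ey=np.array([-np.sin(np.radians(11.8)),np.cos(np.radians(11.8)),0])
for n,L,z in [('stopF',[(134,133),(118,500)],.046),('stopB',[(207,135),(185,520)],.046),('hous',[(330,95),(290,480)],.054)]:
    print(n,[round(P(u,v,z)@ey,1) for u,v in L])
E
python3 -m pendant '[{"dp":[-0.2,0.8,0],"roll":0},{"dp":[-0.3,1.4,0],"roll":0},{"dp":[-0.3,1.4,0],"roll":0},{"dp":[-0.3,1.4,0],"roll":0}]'
```

```text
stopF [np.float64(80.1), np.float64(80.8)]
stopB [np.float64(89.5), np.float64(90.2)]
hous [np.float64(102.4), np.float64(101.8)]
t: 15.42
tool_pos: [0.4779, 0.1424, 0.0597]
eef_rot: [[-0.979, -0.205, 0.004], [-0.205, 0.979, -0.008], [-0.003, -0.009, -1.0]]
wrist_force: [1.4, -14.3, 6.0]
width: 0.0298
```

```bash
H='x'; python3 -m pendant '[{"dp":[0,0,0],"roll":0},{"dp":[0,0,0],"roll":0},{"dp":[0,0,0],"roll":0},{"dp":[0,0,0],"roll":0},{"dp":[0,0,0],"roll":0}]'
python3 - <<'E'
from h import *
c=cam('wrist','w11');s=r.sense(); print(s['tool_pos'],s['wrist_force'],s['torque'],s['t'])
cv2.imwrite('pics/w11b.png',cv2.resize(c['img'][170:330,230:500,::-1],None,fx=2.9,fy=2.9,interpolation=cv2.INTER_CUBIC))
cv2.imwrite('pics/w11c.png',cv2.resize(c['img'][190:330,360:500,::-1],None,fx=4,fy=4,interpolation=cv2.INTER_CUBIC))
E
```

```text
t: 16.05
tool_pos: [0.4779, 0.1424, 0.0597]
eef_rot: [[-0.979, -0.205, 0.004], [-0.205, 0.979, -0.008], [-0.003, -0.009, -1.0]]
wrist_force: [2.9, -13.1, 6.6]
width: 0.0297
[0.47787754 0.14245397 0.05969225] [  2.29068997 -14.30092735   6.05761023] [-2.77674697 -0.3960335   0.11183029] 16.1
```

View pics/w11b.png

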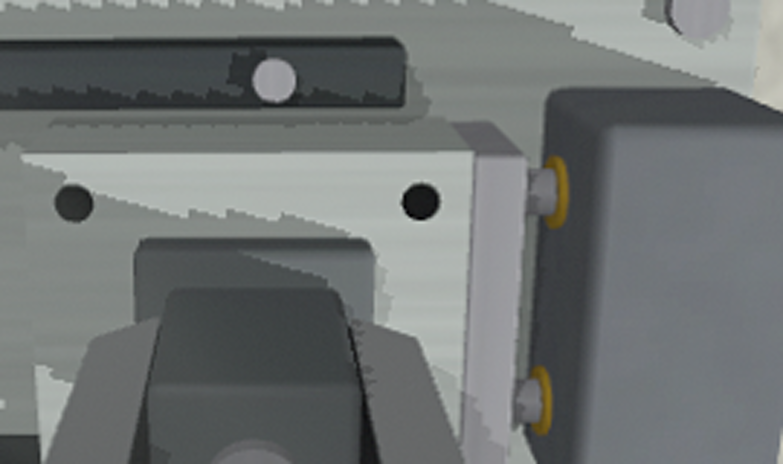

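View pics/w11c.png

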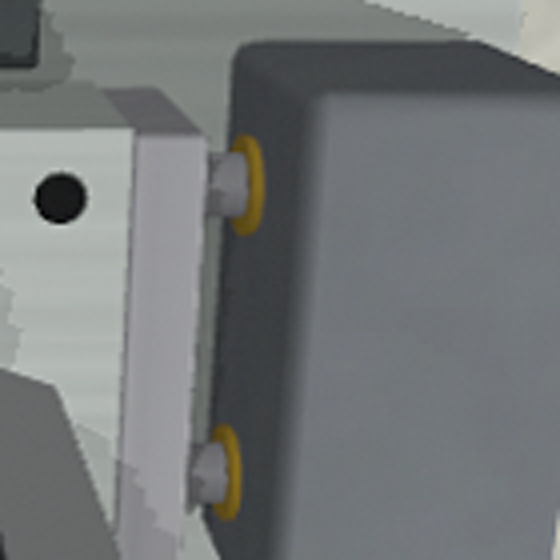

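```bash
python3 -m pendant '[{"dp":[0,0,0],"roll":0},{"dp":[0,0,0],"roll":0},{"dp":[0,0,0],"roll":0},{"dp":[0,0,0],"roll":0},{"dp":[0,0,0],"roll":0}]' | egrep 't:|pos|force';python3 -m pendant '[{"dp":[0,0,0],"roll":0},{"dp":[0,0,0],"roll":0},{"dp":[0,0,0],"roll":0},{"dp":[0,0,0],"roll":0},{"dp":[0,0,0],"roll":0}]' | egrep 't:|pos|force';python3 -m pendant '[{"dp":[0,0,0],"roll":0},{"dp":[0,0,0],"roll":0},{"dp":[0,0,0],"roll":0},{"dp":[0,0,0],"roll":0},{"dp":[0,0,0],"roll":0}]' | egrep 't:|pos|force';python3 -m pendant '[{"dp":[0,0,0],"roll":0},{"dp":[0,0,0],"roll":0},{"dp":[0,0,0],"roll":0},{"dp":[0,0,0],"roll":0},{"dp":[0,0,0],"roll":0}]' | egrep 't:|pos|force'
python3 - <<'E'
from h import *
cam('top','t12');c=cam('side','s12')
cv2.imwrite('pics/s12a.png',cv2.resize(c['img'][150:400,200:420,::-1],None,fx=2.4,fy=2.4,interpolation=cv2.INTER_CUBIC))
E
```

```text
t: 16.73
tool_pos: [0.4779, 0.1424, 0.0597]
eef_rot: [[-0.979, -0.205, 0.004], [-0.205, 0.979, -0.008], [-0.003, -0.009, -1.0]]
wrist_force: [2.4, -13.5, 5.7]
t: 17.35
tool_pos: [0.4779, 0.1425, 0.0597]
eef_rot: [[-0.979, -0.205, 0.004], [-0.205, 0.979, -0.008], [-0.003, -0.008, -1.0]]
wrist_force: [2.8, -13.8, 4.7]
t: 17.98
tool_pos: [0.4779, 0.1424, 0.0597]
eef_rot: [[-0.979, -0.205, 0.004], [-0.205, 0.979, -0.008], [-0.003, -0.009, -1.0]]
wrist_force: [2.2, -13.3, 6.1]
t: 18.6
tool_pos: [0.4779, 0.1424, 0.0597]
eef_rot: [[-0.979, -0.205, 0.004], [-0.205, 0.979, -0.008], [-0.003, -0.009, -1.0]]
wrist_force: [2.7, -13.4, 5.8]
```

View pics/s12a.png

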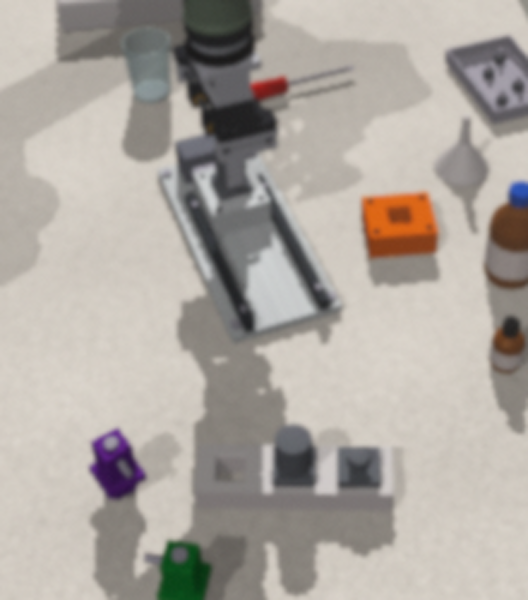

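View pics/t12.png

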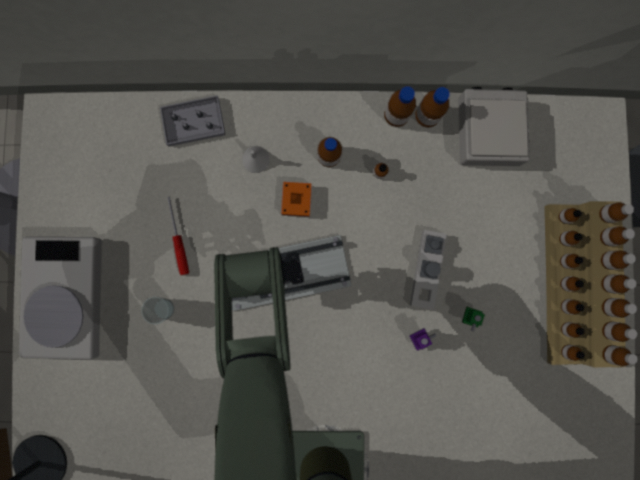

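```bash
python3 -c "
from station import r
s=r.sense();print(s['t'],s['tool_pos'],s['wrist_force']);print(r.sign_off())"
```

```text
18.7 [0.47785948 0.14244434 0.05968174] [  2.06470493 -13.52550527   6.78457302]
the job is handed in; nothing more can be done
None
```

The dosing head is plugged into the foot's socket. The foot is pushed against the stop, and the arm is still holding it there. I handed the job in at 18.7 s.

- **Plug:** downward travel stopped on contact at 59.5 mm tool height, where 59.6 mm was expected for fully home, and the flange looks flush in the wrist picture. The tool tilted about 0.5° under the push, so one edge of the flange may be lifted by about 0.3 mm.
- **Push:** the stop is pressed in about 10 mm. The pictures gave 9.6 to 10.2 mm. The wrist force along y is about 13.5–14 N, of which about 5 N was already there as sliding friction, leaving roughly 8.5–9 N on the spring. My measurements of the stop disagreed by up to about 0.7 mm.
- **Hold:** the tool position stayed within 0.1 mm for over 3 s before I handed in.
- **Everything else:** the last top and side pictures show nothing else moved. The filter can and blank plug are still in the rack.

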